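# Slide a turned shaft out from under the inspection lens and hold it up level

## Robot

A 6-joint arm with a two-finger parallel gripper is mounted at the origin on the work surface. World frame = base frame: x ahead of the robot, y to its left, z up, the work surface at z = 0. Lengths are in m, angles in rad, forces in N, time in s.
With the tool pointing down it reaches from about 0.3 to 0.825 m from the base axis. Payload 5.4 kg.
Tool frame: the origin (TCP) lies midway between the tips of the shut fingers; the grasp point (between the pads) lies 19 mm behind it; z points along the fingers, y is the direction in which the jaws open and shut (so a half turn about z gives the same grasp; the last joint's range is limited). The gripper opens to 92 mm and grips with 3 to 60 N. Pads are 20 mm wide; open, the fingers measure 128 mm over their backs; the gripper's body (75 mm by 189 mm) begins 69 mm behind the grasp point.
Start: joints at [0.949, 0.158, 1.597, -0, 1.386, -0.21], TCP at [0.23, 0.527, 0.215] pointing down, gripper open.
Joint ranges: [-2.91, 2.91], [-0.94, 2.29], [0.18, 2.7], [-1.29, 4.43], [0.17, 2.64], [-3, 3]. Speed limits (rad/s): [2.57, 2.57, 3.14, 3.14, 3.14, 3.14].

## Interface

Orientations are given as a 3x3 rotation matrix whose columns are the frame's x, y, z axes.
In Python, from workcell import bot gives the robot as it stands. The module is installed in compiled form; this text tells all that it offers. Calls block until the motion is done:
- bot.move_pose(position, orientation): joint-space move of the TCP to a pose.
- bot.move_straight(position, rate=0.15, ori=None, stop_force=None): straight line of the TCP; ori=None keeps the orientation; rate is the mean speed in m/s. With stop_force (N) it stops when the force on the tool has changed by that much, and returns True; else False.
- bot.move_j(angles): joint-space move.
- bot.let_go() and bot.close(): open the fingers fully, or close them until they stop; the grip force is fixed at half the most.
- bot.wait(seconds).
- bot.ik(position, orientation): joint angles nearest the present ones, or None.
- bot.capture(name): name is "scene" or "top"; returns (picture, depth): 420x560x3 uint8, red, green, blue; 420x560 float32, m along the optical axis (not along the pixel's ray), 0 where there is no reading.
- bot.camera_model(name): a dict with "K" (3x3 intrinsics, pixels), "R" (3x3) and "t" (3): a world point X has camera coordinates R X + t. Camera axes: x right, y down, z forward; pixel columns grow to the right and rows downward; lengths in m; the calibration is good to about 2 mm. A picture is of the moment at which its call begins. camera_model takes no time and is no camera call.
A pose or a line that the arm cannot do raises bot.PlanningError and nothing moves.
- bot.finish_job(): hands the job in, once; it reports no verdict.
Readings, each from a call of its own:
- bot.get_clock(): time.
- bot.get_joints(): joint angles.
- bot.get_dq(): joint speeds.
- bot.get_effort(): joint torques, N m.
- bot.get_eef_pos(): TCP position.
- bot.get_orientation(): TCP orientation.
- bot.get_ft_force(): force on the tool from outside, world axes, zero at the start.
- bot.get_wrist_torque(): the same for the moment, N m.
- bot.get_finger_gap(): finger opening in m.
Only numpy, scipy, OpenCV 4.12 (cv2) and the standard library are available. Lean on these libraries where they do the work, as an engineer would, in place of code of your own. Each camera call takes 0.05 s, during which the arm holds its last target.

## Task

The turned steel shaft has been inspected: slide its carrier along the rails, away from under the lens, until it drops into the detent of the next station (the white fin). Then lift the shaft out of its V-blocks and finish holding it in the gripper, level and steady, about 10 cm above where it lay; leave the carrier in the detent, and do not tip the shaft, bump the lens or disturb the other things on the bench. The program ends while holding: do not put the shaft down or let go.

Things in the scene. Friction and masses are not known exactly. Their poses are not given: they have to be found in the camera images.
- stage_base: Fixed grey slide base, plate 250 x 460 x 20 mm on the table. Origin: on the table surface, midway between its two steel rails and midway along them. y axis: along the rails (roughly world y); x: across, away from the robot. Plate spans x -150 to +100 mm. The lens hangs over y = +90 mm, the next station's detent is at y = -90 mm. Lens column, 26 mm round, 265 mm tall, at x = +80, y = +200 mm.
- station (a point): Top of the white index fin which marks the next station: upright, 4 mm thick, 32 mm above the table, on the base's front deck at base x -143 to -93 mm (this point -118), y = -90 mm. With the carrier in the detent, the post stands right above it.
- lens: Fixed black lens barrel, 60 mm across, over base x = 0, y = +90 mm; lower face (origin) 160 mm, top 255 mm above the table; a 22 mm arm, 225 mm above the table, joins it to the column at the base's far left corner. Not to be bumped.
- carrier: Aluminium carrier with V-blocks and post, slides along the rails only. Plate 130 (x) x 170 (y) mm, top 60 mm above the table. Origin: middle of the plate's underside, axes as the base. Starts at base y = +50 to +90 mm; in the detent at y = -90 mm; end stop 190 mm from its start. Friction 0.6 N. Sprung-ball detent: hump of 10 to 12 N from 12 to 6 mm before the station, then it pulls in and centres.
- post (a point): Push post of the carrier: upright round pin with black sleeve, 16 mm across, 56 to 110 mm above the table, 115 mm in front (base -x) of the carrier's centre; free all round, to push from the side or pinch. Point: on its axis, 95 mm above the table. Axes as the base.
- shaft_grip (a point): Balance point, on the axis, of the loose turned steel shaft (0.4 to 0.8 kg, 170 mm long), lying level along the rails in two V-blocks; 102 mm above the table at start. x axis: along it to the flange (base +y). Sections along x, mm: journal 18 across, -92 to -47; body 28 across, -47 to +33 (grip here); flange 44 across, +33 to +43; journal 18 across, +43 to +78.
- shaft: The same shaft; origin and axes as shaft_grip. Its balance point lies within 15 mm of the carrier's centre. The two steel V-blocks, 14 mm long along the shaft and 46 mm wide, stand 68 mm either side of the carrier's centre, up to 3 mm above the shaft's axis.
- ring_gauge: Bystander: steel ring gauge, 52 mm outside, 28 mm hole, 14 mm high, lying on the front deck of the slide base. Origin at its underside. To be left where it is.
- square: Bystander: small engineer's square, steel, 80 x 60 mm, lying on the table in front of the slide. Origin at its underside. To be left where it is.
- plug_gauge: Bystander: double-ended plug gauge, 22 mm thick, 125 mm long, lying on the table in front of the slide. Origin at its underside. To be left where it is.
- caliper: Bystander: digital caliper, 224 mm long, lying on the right (-y) part of the table. Origin at its underside. To be left where it is.
- gear: Bystander: small brass gear wheel with hub, 55 mm across, 24 mm high, on the table beyond either end of the slide. Origin at its underside. To be left where it is.
- wash_bottle: Bystander: white plastic bottle, 56 mm across, 130 mm tall, standing on the table beyond either end of the slide. Origin at its underside. To be left where it is.
- weight: Bystander: brass knobbed weight, 44 mm across, 64 mm tall, standing beyond either end of the slide. Origin at its underside. To be left where it is.

How it is judged:
By the outcome, as a careful person would: the job done as asked, in the order asked, and still so for the second after the job is handed in, while the arm keeps its last pose, push and grip.
It also fails if it takes over 64 s, if anything falls off the work surface, if the arm or the gripper's body presses on something with over 40 N, if the wrist force passes 120 N, or if a joint passes its speed limit or range.

## Working session

There is one attempt and no reset: what is moved stays moved. The work goes in short steps, each a Python script; the robot and the scene stay as the last script left them, time stands still between calls to the robot, and variables do not carry over. Pictures are saved under pics/ and viewed, and the job is handed in when it is done.

```bash
mkdir -p pics
cat > h.py <<'E'
import numpy as np, cv2
from workcell import bot
def snap(n,tag):
    p,d=bot.capture(n); cv2.imwrite(f'pics/{tag}.png',p[:,:,::-1]); np.savez(f'{tag}.npz',p=p,d=d); return p,d
def pts(n,d):
    m=bot.camera_model(n);K,R,t=[np.array(m[k]) for k in('K','R','t')]
    v,u=np.mgrid[:d.shape[0],:d.shape[1]]
    c=np.stack([(u-K[0,2])/K[0,0]*d,(v-K[1,2])/K[1,1]*d,d],-1)
    w=(c-t)@R; w[d==0]=np.nan; return w
E
python3 - <<'E'
from h import *
for n in('scene','top'):
    p,d=snap(n,n+'0'); m=bot.camera_model(n); print(n,np.round(-np.array(m['R']).T@m['t'],3),np.round(m['K'],1).tolist(),(d==0).mean())
    print(np.round(m['R'],3).tolist())
print(bot.get_clock(),bot.get_orientation())
E
```

```text
scene [1.206 0.547 0.852] [[477.5, 0.0, 280.6], [0.0, 477.5, 217.5], [0.0, 0.0, 1.0]] 0.004162414965986395
[[-0.641, 0.767, 0.019], [0.493, 0.431, -0.756], [-0.588, -0.475, -0.654]]
top [ 0.41  -0.005  1.164] [[458.5, 0.0, 295.0], [0.0, 458.5, 210.8], [0.0, 0.0, 1.0]] 0.003788265306122449
[[0.005, -1.0, -0.017], [-0.994, -0.003, -0.107], [0.107, 0.018, -0.994]]
0.1 [[-9.16401609e-01  4.00258937e-01 -9.35495988e-04]
 [ 4.00259904e-01  9.16400671e-01 -1.34895961e-03]
 [ 3.17356011e-04 -1.61063029e-03 -9.99998653e-01]]
```

View pics/scene0.png

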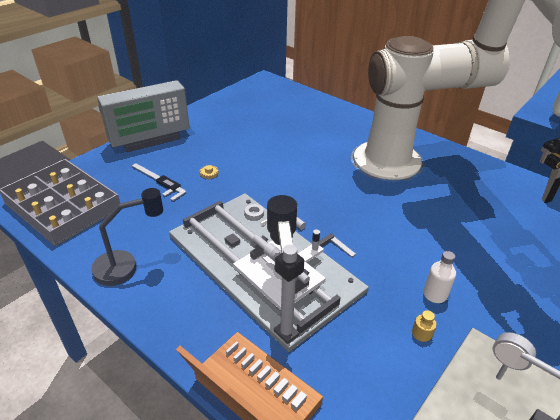

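View pics/top0.png

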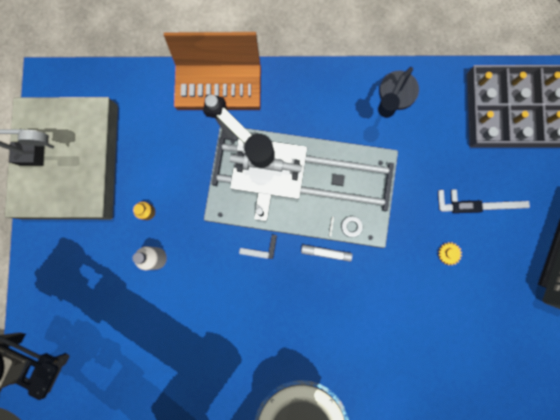

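The top view shows the base plate (205–397, 125–247), the post at about (261,211), the fin at about (332,226), the ring at (352,226), and the lens at (260,150) over the shaft. I'll zoom in.

Run:
```python
from h import *
p=np.load('top0.npz')['p'][110:270,195:405]; cv2.imwrite('pics/top0z.png',cv2.resize(p,None,fx=3.7,fy=3.7,interpolation=cv2.INTER_CUBIC)[:,:,::-1])
p=np.load('scene0.npz')['p'][180:350,165:375]; cv2.imwrite('pics/scene0z.png',cv2.resize(p,None,fx=3.5,fy=3.5,interpolation=cv2.INTER_CUBIC)[:,:,::-1])
d=np.load('top0.npz')['d']; w=pts('top',d); im=np.load('top0.npz')['p']
# plate top: z ~ .02
m=(abs(w[...,2]-.02)<.006)&(np.arange(560)[None,:]>195)&(np.arange(560)[None,:]<405)&(np.arange(420)[:,None]>110)&(np.arange(420)[:,None]<260)
P=w[m]; print(len(P),np.median(P[:,2]))
r=cv2.minAreaRect(P[:,:2].astype(np.float32)); print(r, cv2.boxPoints(r))
# table z
print(np.nanmedian(w[300:330,420:520,2]))
# post
s=w[195:225,245:280]; k=(s[...,2]>.095)&(s[...,2]<.125); print('post',k.sum(),s[k].mean(0),np.ptp(s[k],axis=0),s[k][:,2].max())
s=w[210:245,322:342]; k=(s[...,2]>.027)&(s[...,2]<.04); print('fin',k.sum(),s[k].mean(0),np.ptp(s[k],axis=0))
```

```text
11352 0.01992125231840594
((0.5662673711776733, 0.007449254393577576), (0.4600989818572998, 0.3194723129272461), 81.73624420166016) [[ 0.3751247  -0.19725269]
 [ 0.6912799  -0.24317053]
 [ 0.75741005  0.2121512 ]
 [ 0.44125485  0.25806904]]
0.00021194241992121774
post 43 [0.5227011  0.09823293 0.10877722] [0.01420354 0.01603656 0.01596682] 0.11304721403778574
fin 41 [ 0.49447973 -0.07576397  0.03220691] [0.04686737 0.03023062 0.01028694]
```

View pics/top0z.png

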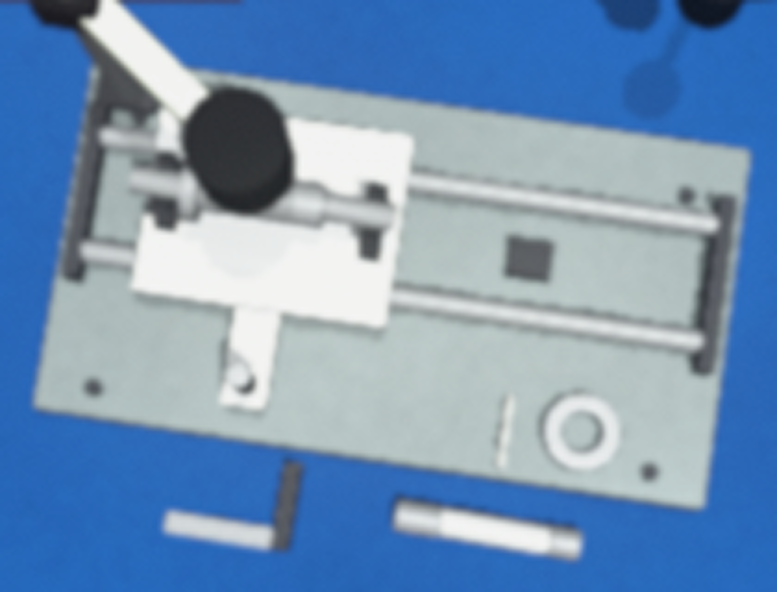

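View pics/scene0z.png

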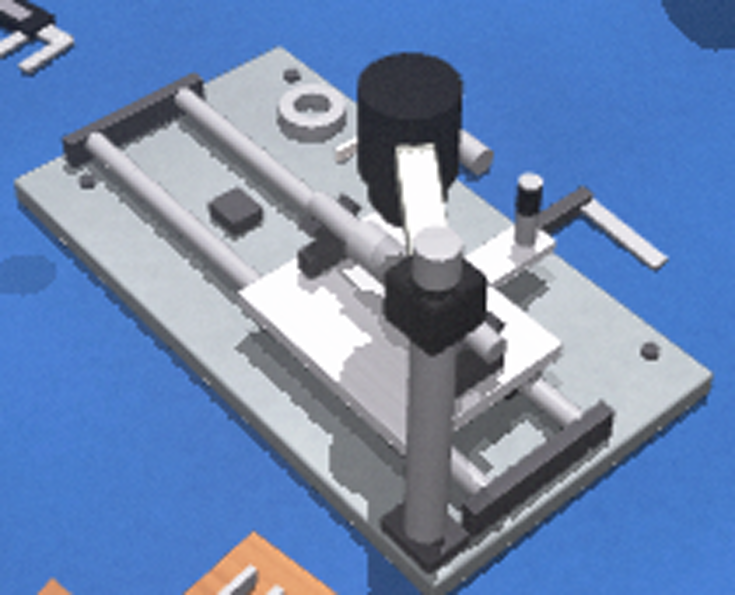

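```bash
cat >> h.py <<'E'
def ray(n,uv,z):
    m=bot.camera_model(n);K,R,t=[np.array(m[k]) for k in('K','R','t')]
    c=-R.T@t; d=R.T@np.linalg.inv(K)@np.array([uv[0],uv[1],1.]); return c+d*(z-c[2])/d[2]
E
python3 - <<'E'
from h import *
im=np.load('top0.npz')['p']; w=pts('top',np.load('top0.npz')['d'])
# plate mask by colour: greyish-green (not blue)
hsv=cv2.cvtColor(im,cv2.COLOR_RGB2HSV)
m=((hsv[...,1]<90)).astype(np.uint8)
m[:, :198]=0;m[:,402:]=0;m[:120]=0;m[250:]=0
z=lambda x,y:(x/3.7+195-.5+.5/3.7,y/3.7+110-.5+.5/3.7)
C=[ray('top',z(*q),.02)[:2] for q in [(98,63),(750,150),(706,508),(35,408)]]
C=np.array(C); print(C.round(4)); print([np.linalg.norm(C[i]-C[i-1]).round(4) for i in range(4)])
ex=(C[0]-C[3])/np.linalg.norm(C[0]-C[3]); ex2=(C[1]-C[2]);ex2/=np.linalg.norm(ex2)
ey=(C[3]-C[2])/np.linalg.norm(C[3]-C[2]);ey2=C[0]-C[1];ey2/=np.linalg.norm(ey2)
f=lambda v:np.degrees(np.arctan2(v[1],v[0])); print('ang',f(ex),f(ex2),f(ey)-90,f(ey2)-90)
# rails via pixel rows
for a in [((412,180),(715,224)),((400,297),(700,341)),((98,134),(160,142))]:
    A,B=[ray('top',z(*q),.045)[:2] for q in a]; print('rail',A,B,f(A-B)-90)
print('plate centre',C.mean(0))
# shaft top points: right body/journal
s=w[150:180,270:305]; 
for zz in (.105,.11,.115): k=s[...,2]>zz; print(zz,k.sum(), s[k].mean(0) if k.any() else '')
print('fin ends',ray('top',z(512,396),.032),ray('top',z(502,465),.032))
print('post top',ray('top',z(238,375),.110))
E
```

```text
[[ 0.7499  0.2065]
 [ 0.6886 -0.2431]
 [ 0.4437 -0.2091]
 [ 0.5094  0.2441]]
[np.float64(0.2433), np.float64(0.4538), np.float64(0.2472), np.float64(0.4579)]
ang -8.883448319524408 -7.910623961309726 -8.255323054688716 -7.7635015946734
rail [ 0.6617716  -0.01139755] [ 0.63206413 -0.21366892] -8.35525917975204
rail [ 0.58234376 -0.00358461] [ 0.55331589 -0.2024428 ] -8.304964281263395
rail [0.69321197 0.20078703] [0.68771887 0.15869442] -7.435101614318725
plate centre [ 5.97894659e-01 -4.08629347e-04]
0.105 308 [0.62900911 0.04380253 0.13101732]
0.11 197 [0.62976454 0.05221693 0.14408979]
0.115 98 [0.62951736 0.06032126 0.17608116]
fin ends [ 0.51754044 -0.07872969  0.032     ] [ 0.4713298  -0.07188912  0.032     ]
post top [0.52276666 0.09756494 0.11      ]
```

```bash
cat >> h.py <<'E'
a=np.radians(-8.25); ex=np.array([np.cos(a),np.sin(a),0]); ey=np.array([-np.sin(a),np.cos(a),0]); ez=np.array([0,0,1.])
O=np.array([.6226,-.004,0])
Opost=np.stack([-ex,ey,-ez],1)
def toB(P): q=np.asarray(P)-O; return np.array([q@ex,q@ey,q[2]])
def toW(x,y,z): return O+x*ex+y*ey+z*ez
def st(): print('t',round(bot.get_clock(),2),'tcpB',toB(bot.get_eef_pos()).round(4),'F',np.round(bot.get_ft_force(),2),'gap',round(bot.get_finger_gap(),4))
E
python3 - <<'E'
from h import *
print(toB([.5228,.0978,.11]),toB([.4944,-.0753,.032]))
P=np.array([.5228,.0978,0]);
print(bot.ik(P+[0,0,.22],Opost),bot.ik(P+[0,0,.077],Opost),bot.ik(toW(-.115,-.09,.077),Opost))
bot.move_pose(P+[-.06,.10,.24],Opost); st()
bot.move_straight(P+[0,0,.20]); 
print('stop',bot.move_straight(P+[0,0,.077],rate=.1,stop_force=4)); st()
snap('scene','scene1');snap('top','top1')
E
```

```text
[-0.11337476  0.08642595  0.11      ] [-0.11664228 -0.0889579   0.032     ]
[-4.24536847e-02  4.25647418e-02  1.71100207e+00 -4.44089210e-16
  1.38802584e+00 -1.46926035e+00] [-4.24536847e-02  1.99879404e-01  1.83935973e+00 -4.44089210e-16
  1.10235352e+00 -1.46926035e+00] [-3.94495064e-01  1.26198440e-01  1.92351882e+00 -4.44089210e-16
  1.09187540e+00 -1.82130173e+00]
t 1.6 tcpB [-0.1875  0.1774  0.2399] F [-0.37  0.07 -0.15] gap 0.0921
stop False
t 3.96 tcpB [-0.1127  0.0865  0.0778] F [ 0.28  0.   -0.57] gap 0.0917
```

View pics/scene1.png

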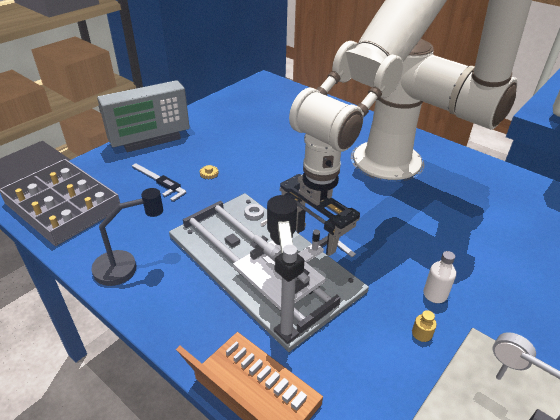

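The fingers straddle the post at about (317,237), and the gripper body is clear of the lens. Next I pinch the post and slide the carrier.

Run:
```python
from h import *
bot.close(); st()
b=toB(bot.get_eef_pos())
print(bot.move_straight(toW(b[0],-.060,b[2]),rate=.08,stop_force=15)); st()
print(bot.move_straight(toW(b[0],-.0893,b[2]),rate=.03,stop_force=30)); st()
bot.wait(.3); st(); snap('scene','scene2');snap('top','top2')
```

```text
t 5.2 tcpB [-0.1134  0.0865  0.077 ] F [-0.52 -0.3   0.07] gap 0.0156
False
t 7.18 tcpB [-0.1138 -0.0601  0.077 ] F [-5.51  1.35  3.25] gap 0.0152
False
t 8.31 tcpB [-0.1139 -0.0875  0.0769] F [-3.86  7.51  5.51] gap 0.0155
t 8.61 tcpB [-0.1139 -0.0875  0.0769] F [-3.56  7.29  4.94] gap 0.0155
```

View pics/scene2.png

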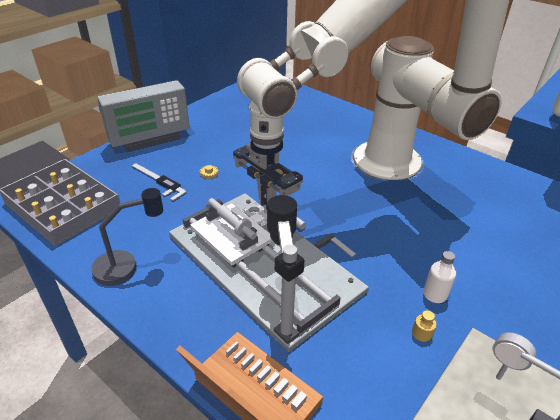

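The carrier has slid, but about 7.5 N still resists the pull, so it hasn't cleared the hump yet. I'll advance in small steps and watch the force.

Run:
```python
from h import *
b=toB(bot.get_eef_pos())
for y in np.arange(-.0905,-.0985,-.0015):
    bot.move_straight(toW(-.1134,y,.077),rate=.02); bot.wait(.1)
    F=np.array(bot.get_ft_force()); print(round(y,4),toB(bot.get_eef_pos())[1].round(4),'Fy',round(F@ey,2),'Fx',round(F@ex,2))
    if F@ey<0.5: break
snap('top','top3')
```

```text
-0.0905 -0.088 Fy 9.81 Fx -4.76
-0.092 -0.09 Fy 6.81 Fx -5.24
-0.0935 -0.0926 Fy 3.47 Fx -4.56
-0.095 -0.0949 Fy 0.94 Fx -5.98
-0.0965 -0.097 Fy -2.44 Fx -4.96
```

Run:
```python
from h import *
bot.let_go(); bot.wait(.2); st()
b=toB(bot.get_eef_pos())
bot.move_straight(toW(b[0],b[1],.20),rate=.2); bot.move_straight(toW(-.25,.0,.26),rate=.25); st()
snap('top','top4'); p,d=snap('scene','scene4')
p=np.load('top4.npz')['p'][110:270,195:405]; cv2.imwrite('pics/top4z.png',cv2.resize(p,None,fx=3.7,fy=3.7,interpolation=cv2.INTER_CUBIC)[:,:,::-1])
p=np.load('scene4.npz')['p'][180:350,165:375]; cv2.imwrite('pics/scene4z.png',cv2.resize(p,None,fx=3.5,fy=3.5,interpolation=cv2.INTER_CUBIC)[:,:,::-1])
```

```text
t 11.9 tcpB [-0.1134 -0.0965  0.077 ] F [-0.28 -0.67 -0.37] gap 0.0918
t 13.53 tcpB [-0.2499 -0.0003  0.259 ] F [-0.18  0.5   0.35] gap 0.0918
```

View pics/top4z.png

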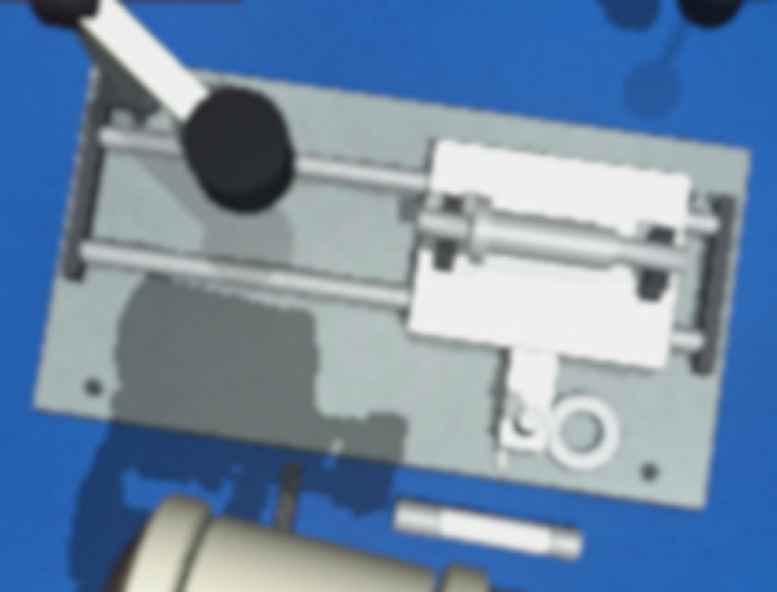

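View pics/scene4z.png

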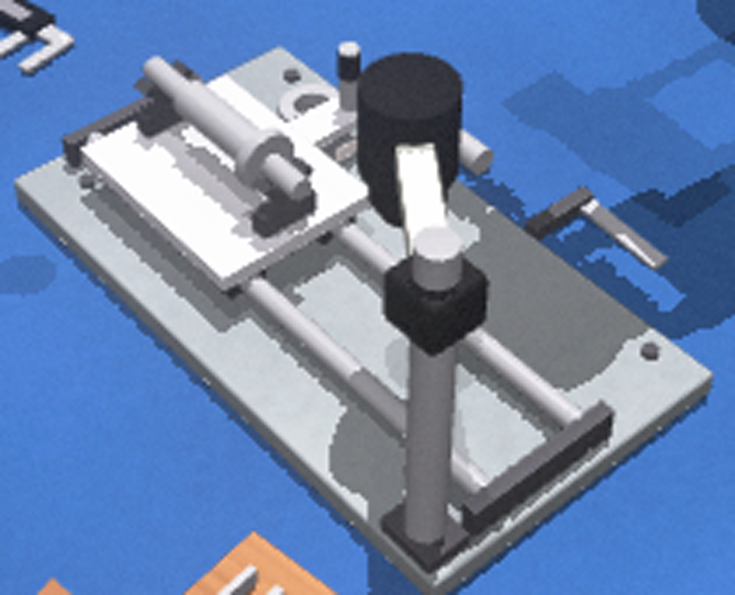

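The carrier has moved to the station. The post's top is at about (530,415) in the zoomed image, and the fin sticks out at (502,460). I'll measure the carrier offset and the shaft.

Run:
```python
from h import *
z=lambda x,y:(x/3.7+195-.5+.5/3.7,y/3.7+110-.5+.5/3.7)
f=lambda q,h:toB(ray('top',z(*q),h)).round(4)
print('corner before/after',f((412,135),.06),f((690,177),.06),'lower',f((386,327),.06),f((667,367),.06),'left lower',f((132,290),.06),f((408,331),.06))
w0=pts('top',np.load('top0.npz')['d']);w=pts('top',np.load('top4.npz')['d'])
B=lambda w:np.stack([(w-O)@ex,(w-O)@ey,w[...,2]],-1)
w0,w=B(w0),B(w)
ext={}
for n,W in(('0',w0),('4',w)):
    # plate top z .06, take edge y at each x strip
    k=(abs(W[...,2]-.06)<.004)&(W[...,0]>-.055)&(W[...,0]<-.03)&(abs(W[...,1])<.2)
    y=W[k][:,1]; print(n,'plate y',np.percentile(y,[1,99]),(np.percentile(y,1)+np.percentile(y,99))/2)
    k=(W[...,2]>.098)&(W[...,2]<.12)&(W[...,0]<-.09)&(W[...,0]>-.14)&(abs(W[...,1])<.13); print('post',k.sum(),W[k].mean(0),(W[k].min(0)+W[k].max(0))/2)
# shaft
k=(w[...,2]>.1)&(w[...,2]<.14)&(abs(w[...,0])<.04)&(w[...,1]<.03)&(w[...,1]>-.22)
S=w[k]; print(len(S),S.min(0),S.max(0))
for y in np.arange(-.19,.01,.008):
    s=S[abs(S[:,1]-y)<.004]
    if len(s): print(round(y,3),len(s),'x',s[:,0].min().round(3),s[:,0].max().round(3),'z',s[:,2].max().round(4))
```

```text
corner before/after [0.0666 0.0023 0.06  ] [ 0.065  -0.1835  0.06  ] lower [-0.0632  0.0005  0.06  ] [-0.0625 -0.1849  0.06  ] left lower [-0.0633  0.1699  0.06  ] [-0.0637 -0.0142  0.06  ]
0 plate y [0.00438387 0.17049462] 0.08743924774577776
post 42 [-0.11341668  0.08696069  0.10905571] [-0.11334494  0.08768685  0.10584517]
4 plate y [-0.1803912  -0.01484986] -0.09762053396997711
post 42 [-0.11428484 -0.0969704   0.10895837] [-0.11409651 -0.09736363  0.10710837]
830 [-0.01967329 -0.17860225  0.10006664] [ 0.0219486  -0.0097668   0.12769003]
-0.182 5 x -0.007 0.009 z 0.1131
-0.174 35 x -0.02 0.021 z 0.1122
-0.166 52 x -0.019 0.021 z 0.1139
-0.158 37 x -0.019 0.019 z 0.1138
-0.15 24 x -0.007 0.009 z 0.1148
-0.142 26 x -0.008 0.009 z 0.1124
-0.134 31 x -0.012 0.014 z 0.1187
-0.126 41 x -0.012 0.013 z 0.1184
-0.118 40 x -0.012 0.014 z 0.1203
-0.11 41 x -0.012 0.013 z 0.1187
-0.102 41 x -0.012 0.016 z 0.1194
-0.094 40 x -0.013 0.013 z 0.1196
-0.086 41 x -0.012 0.016 z 0.1192
-0.078 42 x -0.012 0.014 z 0.1202
-0.07 42 x -0.012 0.015 z 0.1169
-0.062 40 x -0.012 0.013 z 0.1185
-0.054 53 x -0.019 0.02 z 0.1262
-0.046 53 x -0.019 0.019 z 0.1277
-0.038 30 x -0.018 0.02 z 0.1145
-0.03 54 x -0.019 0.022 z 0.1126
-0.022 34 x -0.016 0.02 z 0.113
-0.014 27 x -0.007 0.01 z 0.114
-0.006 1 x -0.002 -0.002 z 0.108
```

The carrier centre measures about -97 mm, but the fin is at about -89 mm. I'll check this with the earlier frames before touching the shaft.

Run:
```python
from h import *
B=lambda w:np.stack([(w-O)@ex,(w-O)@ey,w[...,2]],-1)
for n in ('top0','top1','top2','top3','top4'):
    W=B(pts('top',np.load(n+'.npz')['d']))
    r=[]
    for lo,hi in((-.055,-.03),(.03,.055)):
        k=(abs(W[...,2]-.06)<.005)&(W[...,0]>lo)&(W[...,0]<hi)&(abs(W[...,1])<.2); y=W[k][:,1]
        r+=[np.percentile(y,1),np.percentile(y,99),len(y)]
    k=(abs(W[...,0])<.012)&(W[...,2]>.08)&(W[...,2]<.13)&(abs(W[...,1])<.23);y=W[k][:,1]
    print(n,np.round(r,4),'shaft y',np.percentile(y,[.5,99.5]).round(4))
# scene camera: fin & post in scene2/4
for n in('scene0','scene4'):
    W=B(pts('scene',np.load(n+'.npz')['d']))
    k=(W[...,2]>.09)&(W[...,2]<.125)&(W[...,0]<-.095)&(W[...,0]>-.135)&(abs(W[...,1])<.13)
    print(n,'post',k.sum(),W[k].mean(0).round(4),((W[k].min(0)+W[k].max(0))/2).round(4))
    k=(W[...,2]>.025)&(W[...,2]<.036)&(W[...,0]<-.09)&(W[...,0]>-.146)&(W[...,1]<-.07)&(W[...,1]>-.105)
    print(' fin',k.sum(),W[k].mean(0).round(4) if k.any() else '')
for n in('top0',):
    W=B(pts('top',np.load(n+'.npz')['d']))
    k=(W[...,2]>.024)&(W[...,2]<.036)&(W[...,0]<-.09)&(W[...,0]>-.146)&(W[...,1]<-.075)&(W[...,1]>-.105)
    print(' fin',k.sum(),W[k].mean(0).round(4))
    # base rails end blocks and plate ends
    for x0 in(-.12,.08):
        k=(abs(W[...,2]-.02)<.006)&(abs(W[...,0]-x0)<.015)&(abs(W[...,1])<.3); y=W[k][:,1];print(' plate ends',np.percentile(y,[.3,99.7]).round(4))
p=np.load('scene4.npz')['p'][185:245,225:285]; cv2.imwrite('pics/scene4zz.png',cv2.resize(p,None,fx=9,fy=9,interpolation=cv2.INTER_NEAREST)[:,:,::-1])
```

```text
top0 [4.400e-03 1.705e-01 6.840e+02 3.100e-03 1.714e-01 3.710e+02] shaft y [0.0063 0.175 ]
top1 [2.900e-03 4.420e-02 1.680e+02 3.100e-03 1.713e-01 3.610e+02] shaft y [0.0064 0.1754]
top2 [-6.22e-02 -3.00e-03  7.70e+01 -1.71e-01 -5.00e-03  6.65e+02] shaft y [-0.1685 -0.0008]
top3 [-7.440e-02 -1.260e-02  8.600e+01 -1.803e-01 -1.450e-02  6.690e+02] shaft y [-0.178  -0.0104]
top4 [-1.804e-01 -1.460e-02  6.970e+02 -1.805e-01 -1.470e-02  6.710e+02] shaft y [-0.178  -0.0109]
scene0 post 67 [-0.1111  0.0922  0.1037] [-0.1119  0.09    0.1012]
 fin 17 [-0.1015 -0.0834  0.0305]
scene4 post 55 [-0.1124 -0.0921  0.1031] [-0.1137 -0.0951  0.101 ]
 fin 17 [-0.1019 -0.0838  0.0298]
 fin 42 [-0.1157 -0.0874  0.0307]
 plate ends [-0.2251  0.2316]
 plate ends [-0.2255  0.2316]
```

View pics/scene4zz.png

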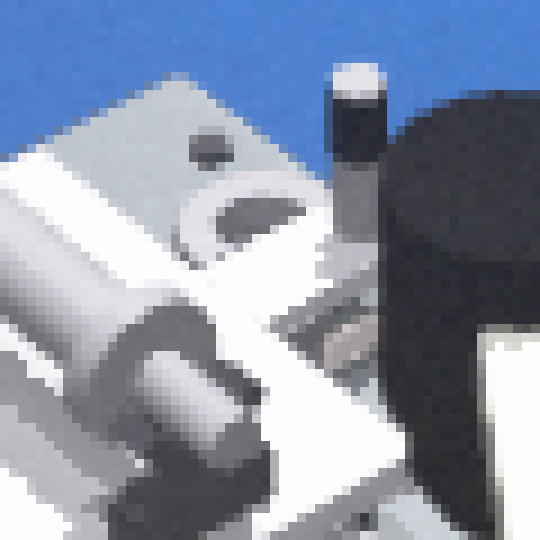

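The plate ends show that my base origin is about 3 mm off in y. So the carrier was in the detent at frame `top2`, and my extra steps pulled it about 10 mm past. I'll pinch the post again and bring it back, watching for the pull-in.

Run:
```python
from h import *
bot.move_straight(toW(-.1140,-.0972,.20),rate=.25); bot.move_straight(toW(-.1140,-.0972,.077),rate=.12,stop_force=5); bot.close(); st()
pk=0
for y in np.arange(-.096,-.0835,.001):
    bot.move_straight(toW(-.1140,y,.077),rate=.03)
    F=np.array(bot.get_ft_force());f=F@ey; yy=toB(bot.get_eef_pos())[1]; pk=min(pk,f); print(round(y,4),yy.round(4),'Fy',round(f,2))
    if pk<-4 and yy>-.0895 and f>-1: break
snap('top','top5'); st()
```

```text
t 16.8 tcpB [-0.114  -0.0972  0.077 ] F [0.29 0.68 0.41] gap 0.0151
-0.096 -0.0969 Fy -4.96
-0.095 -0.0967 Fy -8.04
-0.094 -0.0965 Fy -12.14
-0.093 -0.0953 Fy -10.4
-0.092 -0.0932 Fy -5.63
-0.091 -0.0914 Fy -3.77
-0.09 -0.0894 Fy 0.92
t 18.6 tcpB [-0.114  -0.0893  0.077 ] F [ 0.53 -0.23 -0.17] gap 0.0152
```

```bash
cat >> h.py <<'E'
def carr(n):
    W=pts('top',np.load(n+'.npz')['d']); W=np.stack([(W-O)@ex,(W-O)@ey,W[...,2]],-1)
    k=(abs(W[...,2]-.06)<.005)&(W[...,0]>.03)&(W[...,0]<.055)&(abs(W[...,1])<.2); y=W[k][:,1]
    print(n,'carrier y',np.percentile(y,[1,99]).round(4),'mid',np.percentile(y,[1,99]).mean().round(4))
E
python3 - <<'E'
from h import *
carr('top0');carr('top2');carr('top4');carr('top5')
for y in (-.0885,-.0875):
    bot.move_straight(toW(-.1140,y,.077),rate=.02);bot.wait(.1); print(toB(bot.get_eef_pos())[1].round(4),np.array(bot.get_ft_force())@ey)
snap('top','top6');carr('top6')
bot.let_go(); bot.wait(.3); snap('top','top7'); carr('top7')
E
```

```text
top0 carrier y [0.0031 0.1714] mid 0.0873
top2 carrier y [-0.171 -0.005] mid -0.088
top4 carrier y [-0.1805 -0.0147] mid -0.0976
top5 carrier y [-0.1728 -0.007 ] mid -0.0899
-0.0875 4.817778743374632
-0.0873 3.469321436462818
top6 carrier y [-0.171  -0.0046] mid -0.0878
top7 carrier y [-0.1703 -0.0045] mid -0.0874
```

The force now pulls toward the station, and after release the carrier settled at -87.4 mm. That matches the fin at -87.4 mm by the same measurement. I'll retreat and measure the shaft.

Run:
```python
from h import *
b=toB(bot.get_eef_pos())
bot.move_straight(toW(b[0],b[1],.20),rate=.2); bot.move_straight(toW(-.25,.0,.26),rate=.25); st()
snap('top','top8'); carr('top8'); snap('scene','scene8')
p=np.load('top8.npz')['p'][140:240,290:400]; cv2.imwrite('pics/top8z.png',cv2.resize(p,None,fx=6,fy=6,interpolation=cv2.INTER_CUBIC)[:,:,::-1])
w=pts('top',np.load('top8.npz')['d']); w=np.stack([(w-O)@ex,(w-O)@ey,w[...,2]],-1)
k=(w[...,2]>.1)&(w[...,2]<.14)&(abs(w[...,0])<.04)&(w[...,1]<.03)&(w[...,1]>-.22);S=w[k]
for y in np.arange(-.175,.015,.004):
    s=S[abs(S[:,1]-y)<.002]
    if len(s): print(round(y,3),len(s),'x',s[:,0].min().round(3),s[:,0].max().round(3),'z',s[:,2].max().round(4))
c=S[abs(S[:,0])<.01]; print('ends',c[:,1].min(),c[:,1].max())
b=S[(S[:,1]<-.06)&(S[:,1]>-.115)]; print('body x mid',(np.percentile(b[:,0],2)+np.percentile(b[:,0],98))/2)
print(bot.ik(toW(0,-.085,.2),np.stack([ey,ex,-ez],1)),bot.ik(toW(0,-.085,.2),np.stack([-ey,-ex,-ez],1)))
```

```text
t 22.5 tcpB [-0.25   -0.0003  0.259 ] F [-1.07  0.26 -0.07] gap 0.0921
top8 carrier y [-0.1706 -0.0047] mid -0.0876
-0.171 1 x 0.0 0.0 z 0.1085
-0.167 12 x -0.007 0.007 z 0.1136
-0.163 20 x -0.019 0.015 z 0.1149
-0.159 26 x -0.019 0.02 z 0.1127
-0.155 26 x -0.019 0.021 z 0.1117
-0.151 27 x -0.018 0.02 z 0.113
-0.147 16 x -0.013 0.01 z 0.1119
-0.143 11 x -0.007 0.009 z 0.1124
-0.139 13 x -0.007 0.008 z 0.1135
-0.135 14 x -0.007 0.007 z 0.1131
-0.131 11 x -0.007 0.01 z 0.1125
-0.127 15 x -0.008 0.009 z 0.1137
-0.123 16 x -0.012 0.012 z 0.1171
-0.119 20 x -0.012 0.015 z 0.1185
-0.115 22 x -0.011 0.014 z 0.1188
-0.111 21 x -0.012 0.013 z 0.1184
-0.107 19 x -0.013 0.013 z 0.1185
-0.103 21 x -0.011 0.016 z 0.1186
-0.099 22 x -0.012 0.013 z 0.118
-0.095 20 x -0.012 0.013 z 0.1187
-0.091 20 x -0.012 0.013 z 0.12
-0.087 22 x -0.012 0.016 z 0.1191
-0.083 21 x -0.012 0.014 z 0.1186
-0.079 21 x -0.012 0.014 z 0.1185
-0.075 20 x -0.012 0.013 z 0.1186
-0.071 21 x -0.012 0.015 z 0.1191
-0.067 20 x -0.012 0.014 z 0.1158
-0.063 22 x -0.012 0.013 z 0.119
-0.059 20 x -0.011 0.013 z 0.1172
-0.055 18 x -0.013 0.015 z 0.1187
-0.051 21 x -0.012 0.014 z 0.1162
-0.047 21 x -0.012 0.013 z 0.1172
-0.043 29 x -0.019 0.022 z 0.1258
-0.039 34 x -0.02 0.022 z 0.1243
-0.035 24 x -0.019 0.019 z 0.1271
-0.031 14 x -0.007 0.009 z 0.1144
-0.027 20 x -0.017 0.021 z 0.1135
-0.023 25 x -0.017 0.018 z 0.1159
-0.019 25 x -0.015 0.021 z 0.1117
-0.015 24 x -0.017 0.022 z 0.114
-0.011 13 x -0.006 0.009 z 0.1124
-0.007 12 x -0.007 0.008 z 0.114
-0.003 12 x -0.007 0.01 z 0.1144
0.001 6 x -0.005 0.01 z 0.1113
ends -0.1693135045050391 0.00048766850937823986
body x mid 0.0010261857859466626
[-3.39031790e-01  2.75370821e-01  1.48981006e+00 -4.44089210e-16
  1.37641177e+00 -1.95042126e-01] [-3.39031790e-01  2.75370821e-01  1.48981006e+00 -4.44089210e-16
  1.37641177e+00  2.94655053e+00]
```

View pics/top8z.png

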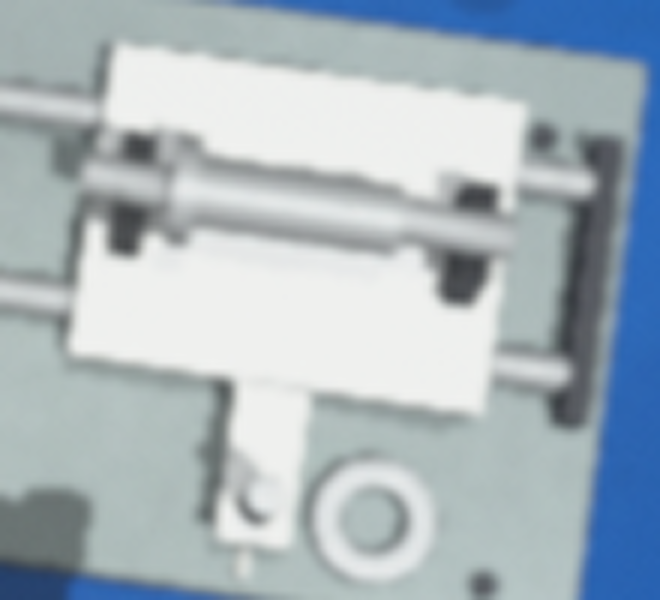

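Run:
```python
from h import *
Os=np.stack([ey,ex,-ez],1)
bot.move_straight(toW(-.20,-.09,.27),rate=.25)
bot.move_pose(toW(-.12,-.0776,.27),Os)
bot.move_straight(toW(.001,-.0776,.22),rate=.2); st()
print(bot.move_straight(toW(.001,-.0776,.083),rate=.1,stop_force=4)); bot.wait(.2); st()
print(np.round(bot.get_wrist_torque(),3))
snap('scene','scene9');snap('top','top9')
```

```text
t 25.43 tcpB [ 0.0006 -0.0776  0.2203] F [-0.79  0.89  0.04] gap 0.0919
False
t 27.15 tcpB [ 0.0013 -0.0776  0.0835] F [0.29 0.04 0.88] gap 0.0917
[-0.05   0.118  0.004]
```

View pics/scene9.png

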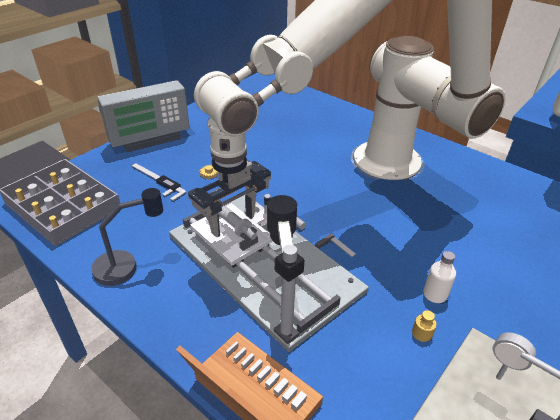

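The fingers, at about (215,225) and (265,205), straddle the shaft body. I'll close, lift 10 mm and check the balance before the rest of the lift.

Run:
```python
from h import *
T=lambda:np.round(bot.get_wrist_torque(),3)
bot.close(); bot.wait(.2); st(); t0=np.array(T()); print(t0)
b=toB(bot.get_eef_pos())
bot.move_straight(toW(.001,-.0776,b[2]+.008),rate=.03); bot.wait(.4); st(); t=np.array(T()); print('torque',t,'about shaft-perp (ex)',(t-t0)@ex,'ey',(t-t0)@ey)
snap('scene','scene10');snap('top','top10');carr('top10')
```

```text
t 28.44 tcpB [ 0.0004 -0.0775  0.0829] F [-4.73  1.79  3.09] gap 0.0272
[ 0.129  0.842 -0.015]
t 29.26 tcpB [ 0.001  -0.0776  0.0908] F [-0.34  0.27 -7.43] gap 0.0275
torque [-0.032  0.047 -0.004] about shaft-perp (ex) -0.045257238794979365 ey -0.8098751646622177
top10 carrier y [-0.1423 -0.0271] mid -0.0847
```

The shaft weighs about 7.4 N and the residual tipping moment is about 0.03 N·m, so it is well balanced. I'll lift the rest of the way.

Run:
```python
from h import *
bot.move_straight(toW(.001,-.0776,.183),rate=.06); bot.wait(.6); st(); print(np.round(bot.get_wrist_torque(),3),np.round(bot.get_dq(),4).tolist())
snap('scene','scene11');snap('top','top11'); carr('top11')
w=pts('top',np.load('top11.npz')['d']); w=np.stack([(w-O)@ex,(w-O)@ey,w[...,2]],-1)
# carrier front face / post
k=(w[...,2]>.098)&(w[...,2]<.12)&(w[...,0]<-.09)&(w[...,0]>-.14)&(abs(w[...,1])<.13); print('post',k.sum(),w[k].mean(0) if k.any() else '')
# shaft level from scene depth
w=pts('scene',np.load('scene11.npz')['d']); w=np.stack([(w-O)@ex,(w-O)@ey,w[...,2]],-1)
k=(w[...,2]>.17)&(w[...,2]<.23)&(abs(w[...,0])<.012)
for lo,hi in((-.165,-.13),(-.03,.0)):
    s=w[k&(w[...,1]>lo)&(w[...,1]<hi)]; print('journal',lo,len(s),np.percentile(s[:,2],[10,50,90]).round(4) if len(s) else '')
p=np.load('scene11.npz')['p'][140:310,150:360]; cv2.imwrite('pics/scene11z.png',cv2.resize(p,None,fx=3.5,fy=3.5,interpolation=cv2.INTER_CUBIC)[:,:,::-1])
```

```text
t 31.64 tcpB [ 0.001  -0.0776  0.183 ] F [ 0.7   0.04 -7.26] gap 0.0274
[-0.072  0.076  0.024] [0.0008, -0.001, 0.0022, -0.0022, -0.0013, 0.0004]
top11 carrier y [-0.1572 -0.023 ] mid -0.0901
post 0 
journal -0.165 33 [0.2008 0.2067 0.2099]
journal -0.03 90 [0.2005 0.2079 0.2109]
```

View pics/scene11z.png

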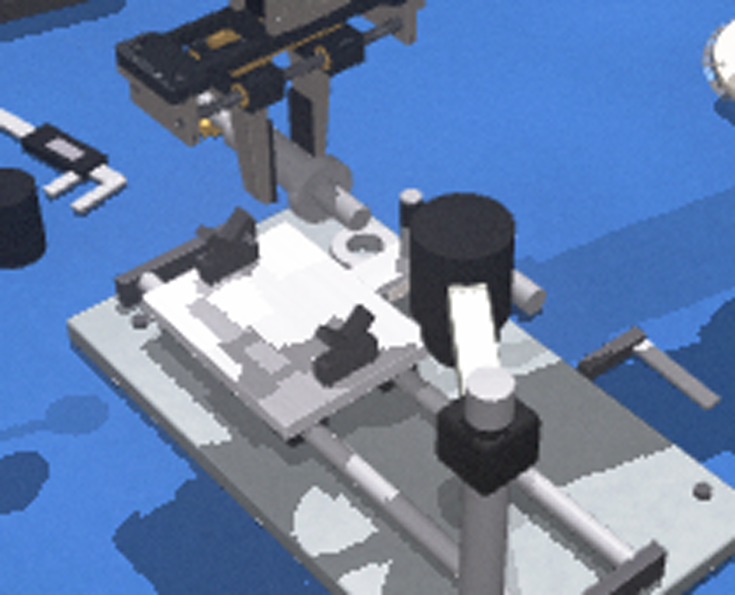

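View pics/top11.png

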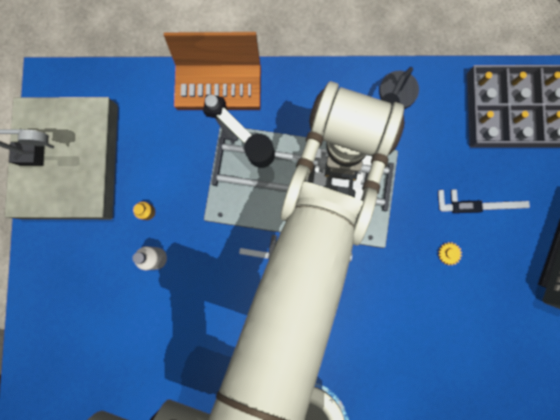

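The shaft hangs level in the fingers, with its flange end at about (330,190) in the zoomed image and the V-blocks empty below. The arm hides the carrier from above, so I'll compare its position in the scene view before and after the lift.

Run:
```python
from h import *
for n in('scene4','scene8','scene10','scene11'):
    w=pts('scene',np.load(n+'.npz')['d']); w=np.stack([(w-O)@ex,(w-O)@ey,w[...,2]],-1)
    k=(abs(w[...,2]-.06)<.005)&(w[...,0]>.035)&(w[...,0]<.055)&(abs(w[...,1])<.25);y=w[k][:,1]
    q=(w[...,2]>.09)&(w[...,2]<.125)&(w[...,0]<-.095)&(w[...,0]>-.135)&(abs(w[...,1])<.13)
    print(n,k.sum(),np.percentile(y,[1,99]).round(4),'post',q.sum(),w[q].mean(0).round(4) if q.any() else '')
bot.wait(.5); st()
```

```text
scene4 402 [-0.1772 -0.0111] post 55 [-0.1124 -0.0921  0.1031]
scene8 406 [-0.1674 -0.0015] post 50 [-0.1118 -0.0837  0.1044]
scene10 416 [-0.1666 -0.0017] post 50 [-0.1118 -0.0836  0.1045]
scene11 412 [-0.1683 -0.0015] post 49 [-0.1118 -0.0836  0.1049]
t 32.24 tcpB [ 0.001  -0.0776  0.183 ] F [-0.56 -0.11 -6.3 ] gap 0.0272
```

```bash
python3 -c "
from h import *
bot.finish_job(); st()"
```

```text
the job is handed in; nothing more can be done
the job is handed in; nothing more can be done
```

The carrier is in the station detent, and the gripper is holding the shaft level, 10 cm above where it lay. I handed the job in at about 32 s.

**Carrier:** I pinched the post and slid the carrier to the station. I misread the detent's pull as the hump and pulled it about 10 mm too far. I caught this by comparing the post with the fin in the pictures, then pinched again and brought it back until the detent pulled in. After release, both cameras put the post over the fin to within about 1 mm. The scene camera showed no movement of the carrier during the lift.

**Shaft:** I gripped it at its balance point. It weighs about 7.4 N, with only a small tipping moment (under 0.1 N·m). In the depth readings the two journals differed by about 1 mm in height, close to the noise. The finger gap stayed at 27 mm and the joints were practically still.

**What I couldn't check:** the top camera's view of the carrier was blocked by the arm at the end, so the final carrier check rests on the scene camera alone. I saw no sign of the lens or the other items being touched, but I did not measure their positions again.

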